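# Close the shaft fixture by fingertip

## Robot

A 6-joint arm with a two-finger parallel gripper is mounted at the origin on the work surface. World frame = base frame: x ahead of the robot, y to its left, z up, the work surface at z = 0. Lengths are in m, angles in rad, forces in N, time in s.
With the tool pointing down it reaches from about 0.375 to 0.9 m from the base axis. Payload 3.1 kg.
Tool frame: the origin (TCP) lies on the centre line of the jaws, within the pads' length; the fingertips stand 19 mm ahead of it and the grasp point (between the pads) is the TCP; z points along the fingers, y is the line along which they close (so a half turn about z gives the same grasp; the last joint's range is limited). The gripper opens to 85 mm and grips with 20 to 120 N. Pads are 22 mm wide; open, the fingers measure 114 mm over their backs; the gripper's body (76 mm by 85 mm) begins 54 mm behind the grasp point. The pads swing forward as they close: fully open they stand 13 mm farther back than shut.
Start: joints at [-0.178, 0.527, 1.433, -0, 1.181, -0.178], TCP at [0.625, 0, 0.25] pointing down, gripper open.
Joint ranges: [-3.08, 3.08], [-0.75, 2.2], [0.22, 2.44], [-1.43, 4.57], [0, 2.65], [-2.85, 2.85]. Speed limits (rad/s): [2.79, 2.79, 3.14, 3.14, 3.14, 3.14].

## Interface

Orientations are given as a unit quaternion [x, y, z, w].
In Python, from station import manip, cams, sign_off gives the robot as it stands.
- The arm moves only by the tool carry_out, never from a script. Its argument "targets" is a list that holds one entry, the list of rows, each a list of 7 numbers: the shift along the tool's x, y, z in cm, then the turn, a rotation vector about the tool's x, y, z in degrees, then the finger opening in cm, from 0 to 8.54. A call has 1 to 12 rows; each row is the pose to reach, as a shift and turn from the pose commanded when the call began, along the tool's axes at that moment; what a row does not reach only later rows make up. A row lasts 1/12 s, in which the tool goes at most 41.7 mm and 7.16 degrees, less where a joint would pass 70% of its speed; a pose out of reach is approached as far as the arm can. A call with a gripper value outside its range is refused whole. The fingers move at their own pace and stop on an object; "force" is the grip in N (left out, the last holds). Time passes only in rows, so rows that repeat a pose let the fingers close. It gives the time, the measured TCP pose, the force, the opening and the grip force at its end, in the units of the state.
- manip.sense(): the state, without advancing time (a new reading comes with each control period).
- cams.snapshot(name): name is "scene" or "side" or "wrist"; returns the picture (420x560x3 uint8, red, green, blue); there is no depth.
- cams.camera_info(name): a dict with "K" (3x3 intrinsics, pixels), "T" (4x4, takes a point from camera to world coordinates). Camera axes: x right, y down, z forward; pixel columns grow to the right and rows downward; lengths in m; the calibration is good to about 2 mm. A picture is of the moment at which its call begins: read the wrist's pose just before it. camera_info takes no time and is no camera call; for the wrist camera it gives the pose at the moment of the call.
- sign_off(): hands the job in; it is judged then, once.
The state is a dict: "t": time; "q": joint angles; "qd": joint speeds; "tau": joint torques, N m; "tcp_pos": TCP position; "tool_rot": TCP orientation; "force": force on the tool from outside, world axes, zero at the start; "ft_torque": the same for the moment, N m; "finger_gap": opening from 0.0 (shut) to 1.0 (fully open); "gripper_force": force on a finger pad.
Only numpy, scipy, OpenCV 4.12 (cv2) and the standard library are available. Lean on these libraries where they do the work, as an engineer would, in place of code of your own. Each camera call takes 0.05 s, during which the arm holds its last target. There are 200 camera calls.

## Task

Close up the shaft fixture on the clamped plate, using only the fingertips: first push the sliding end stop gently all the way home towards the end of the shaft, and then swing the standing keeper flap over and press it fully down above the shaft. Pick nothing up and do not pinch or ram the parts; the shaft stays lying in its V-blocks, and all the loose parts round about stay where they are.

Things in the scene. Friction and masses are not known exactly. Their poses are not given: they have to be found in the camera images.
- plate: Fixed aluminium fixture plate on the bench, 280 x 320 x 15 mm. Origin on the bench under the clamp's swivel pad; z up, x towards the bench rail (away from the robot), y to the left. In its own frame it covers x -250..30, y -120..200 mm. All 'plate frame' numbers below are mm in this frame, heights from the bench.
- clamp: Fixed screw clamp. Origin on the bench under its swivel pad, the same point as the plate's origin. Screw and arm rise over it to 170 mm, with an 80 mm tommy bar along y at 163 mm; the arm (34 mm wide) runs 100 mm to +x, to a column on the bench rail. Leave alone.
- end_stop (a joint): Sliding end stop: aluminium block 90 (x) x 50 (y) x 46 mm, 24 to 70 mm above the bench, on a guide 23 mm high, with a round nose facing the shaft's end. Value (m): how far open along the plate's +y; 0 = home at a rigid stop, 0.08 = fully open. Stays where left; friction about 2 N. At home: plate frame x -185..-95, y 64..114; its nose ends 3 mm short of the shaft.
- push_face (a point): Centre of the end stop's outer face (the one away from the shaft, facing the plate's +y), 47 mm above the bench. At home it is at x -140, y 114 mm in the plate's frame. Pushing it along the plate's -y closes the slide.
- flap (a joint): Keeper flap: steel, 90 mm from hinge to edge, 50 mm wide (plate y -25..25), 6 mm thick, hinged on the robot's side of the V-blocks. Value (rad): 0 = shut, level above the shaft, pointing along the plate's +x (rigid stop); 1.57 = upright; up to 2.0, leaning back to -x. Stiff hinge: stays where left, takes about 0.12 N m to move.
- flap_hinge (a point): Middle of the flap's hinge axis, which runs along the plate's y, in the middle of the flap's thickness: plate frame x -185, y 0, height 75. Below it a fixed hinge post (x -195..-183, y -25..25, top 70); the shut flap's far end lies over a rest post (x -106..-96, y -17..17, top 71).
- flap_edge (a point): Middle of the flap's free edge, 90 mm from the hinge axis.
- shaft: Loose knurled steel shaft, 24 mm thick, 110 mm long, lying along the plate's y in two fixed V-blocks (y -35 and +35, each 50 mm wide in x, 22 mm thick, tops 49 mm high). Origin at its middle on its axis, 55 mm above the bench, plate frame x -140, y 0. Must stay there.
- bushing: Loose white ceramic bushing standing on the plate, 36 mm across, 35 mm high; origin at the centre of its underside. Leave alone.
- socket: Loose gunmetal spline socket standing on the plate, 36 mm across, 48 mm high; origin at the centre of its underside. Leave alone.
- ring_gauge: Loose steel ring gauge lying on the plate, 38 mm across, 14 mm high; origin at the centre of its underside. Leave alone.
- chuck_key: Loose orange T-shaped chuck key lying on the bench, 103 x 96 mm, 16 mm high; origin on the bench about the middle of its stem. Leave alone.
- gauge_block: Loose steel gauge block lying on the bench, 35 x 60 x 9 mm; origin at the centre of its underside. Leave alone.
- weight: Loose brass knobbed weight standing on the bench, 36 mm across, 50 mm high; origin at the centre of its underside. Leave alone.
Things that resemble listed ones, but are neither listed nor needed, are in the scene too. Of the things like the shaft, leave any that is brown, green or purple; of the rest the smaller one is meant.

How it is judged:
On the way, in this order (a step that is already met when the one before it is completed fails the run):
1. the end stop is pushed home while the flap still stands open (value of joint end_stop below 0.003 m and value of joint flap above 1 rad), for 0.2 s.
2. the flap is pressed down shut (value of joint flap below 0.06 rad), for 0.2 s.
At the end, for the whole second after the job is handed in: End stop within 3 mm of home, flap within 0.06 rad of shut, shaft at rest within 8 mm of where it lay, every other loose part within 15 mm of where it stood (value of joint end_stop below 0.003 m and value of joint flap below 0.06 rad and distance of shaft from where it was at the start of the episode below 0.008 m and linear speed of shaft below 0.02 m/s and distance of each of bushing, socket, ring_gauge, chuck_key, gauge_block, weight from where it was at the start of the episode below 0.015 m); the robot touches nothing.
It fails at once if the shaft is lifted out or shifted by more than 8 mm (distance of shaft from where it was at the start of the episode above 0.008 m).
It fails at once if a loose part round about is moved by more than 15 mm or picked up (distance of any of bushing, socket, ring_gauge, chuck_key, gauge_block, weight from where it was at the start of the episode above 0.015 m).
It fails at once if the end stop or the flap is squeezed or rammed (over 60 N) (contact force between the fingers and end_stop above 60 N or contact force between the fingers and flap above 60 N).
It also fails if it takes over 51 s, if anything falls off the work surface, if the arm or the gripper's body presses on something with over 40 N, if the wrist force passes 120 N, or if a joint passes its speed limit or range.

## Working session

There is one attempt and no reset: what is moved stays moved. The work goes in short steps, Python scripts to look and compute and a tool call to move; the robot and the scene stay as the last step left them, time stands still between calls to the robot, and variables do not carry over. Pictures are saved under pics/ and viewed, at most 10 in all, crops included, and the job is handed in when it is done.

Besides the shell and the picture viewer there is one more tool, called after "Emit:" as name(argument=value, ...), one argument or row to a line, values as JSON. carry_out: Moves the arm, as the interface text tells. Its arguments: {"type":"object","properties":{"targets":{"type":"array"},"force":{"type":"number"}},"required":["targets"]}

```bash
mkdir -p pics; ls; python3 - <<'E'
from station import manip,cams
import cv2,numpy as np
for n in("scene","side"):
    im=cams.snapshot(n); cv2.imwrite(f"pics/{n}0.png",cv2.cvtColor(im,cv2.COLOR_RGB2BGR))
    c=cams.camera_info(n); print(n,np.round(c["K"],1).tolist(),np.round(c["T"],3).tolist())
c=cams.camera_info("wrist");print(np.round(c["T"],3).tolist())
s=manip.sense();print(s)
E
```

```text
pics
scene [[526.2, 0.0, 281.7], [0.0, 526.2, 213.3], [0.0, 0.0, 1.0]] [[0.76, 0.459, -0.461, 1.101], [0.65, -0.557, 0.517, -0.684], [-0.02, -0.692, -0.721, 1.005], [0.0, 0.0, 0.0, 1.0]]
side [[502.2, 0.0, 281.0], [0.0, 502.2, 208.2], [0.0, 0.0, 1.0]] [[-0.948, -0.222, 0.227, 0.187], [-0.318, 0.678, -0.663, 0.956], [-0.007, -0.701, -0.713, 1.117], [0.0, 0.0, 0.0, 1.0]]
[[1.0, 0.0, -0.0, 0.624], [0.0, -0.956, -0.292, 0.075], [-0.0, 0.292, -0.956, 0.374], [0.0, 0.0, 0.0, 1.0]]
{'t': 0.1, 'q': array([-1.78491488e-01,  5.28373717e-01,  1.43376548e+00,  1.85384615e-05,
        1.18140331e+00, -1.78518382e-01]), 'qd': array([-0.0004624 , -0.00295363, -0.0013825 ,  0.00104873, -0.00110229,
       -0.00069593]), 'tau': array([ 4.33945943e-04, -4.43301880e+01, -1.78587180e+01, -2.04061280e-04,
        3.88642526e-03,  1.10165692e-05]), 'tcp_pos': array([6.24398419e-01, 1.48155242e-04, 2.49433885e-01]), 'tool_rot': array([ 7.07099431e-01,  7.07113459e-01, -5.48976436e-04, -8.05715460e-04]), 'force': array([0.61144978, 0.911425  , 0.66206122]), 'ft_torque': array([ 0.00060949, -0.02892207,  0.03841974]), 'gripper_force': 0.0, 'finger_gap': 1.0031964422380173}
```

View pics/scene0.png

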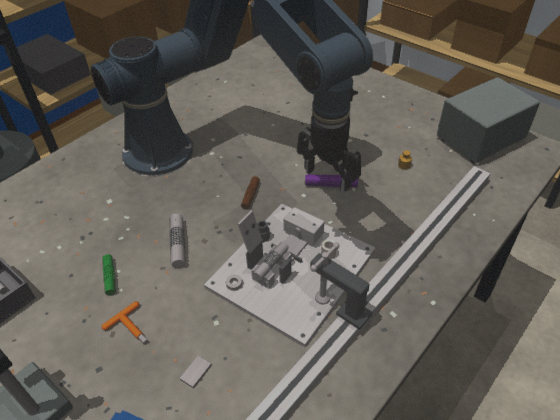

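View pics/side0.png

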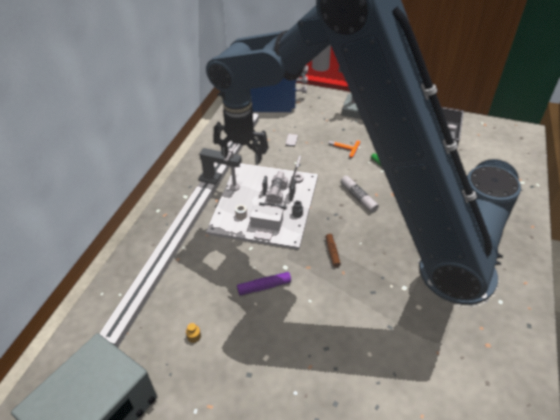

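The scene view shows the plate with corners near (283,205), (374,245), (305,335) and (207,285). The flap stands near (248,232), the end stop is at (304,226), the shaft at (275,262) and the clamp at (345,290). The side view shows the same plate around (265,203). I'll enlarge both.

```bash
cat > h.py <<'E'
import numpy as np,cv2
from station import manip,cams
def ray(n,p,info=None):
    c=info or cams.camera_info(n);K,T=np.array(c["K"]),np.array(c["T"])
    d=T[:3,:3]@np.linalg.inv(K)@np.array([p[0],p[1],1.]);return T[:3,3],d/np.linalg.norm(d)
def onz(n,p,z,info=None):
    o,d=ray(n,p,info);return o+d*(z-o[2])/d[2]
def tri(rays):
    A=sum(np.eye(3)-np.outer(d,d) for o,d in rays);b=sum((np.eye(3)-np.outer(d,d))@o for o,d in rays)
    x=np.linalg.solve(A,b);return x,[np.linalg.norm(np.cross(x-o,d)) for o,d in rays]
def proj(n,P,info=None):
    c=info or cams.camera_info(n);K,T=np.array(c["K"]),np.array(c["T"])
    q=K@(T[:3,:3].T@(np.array(P)-T[:3,3]));return q[:2]/q[2]
E
python3 - <<'E'
from h import *
a=cv2.imread("pics/scene0.png");b=cv2.imread("pics/side0.png")
A=cv2.resize(a[195:345,200:380],None,fx=4,fy=4,interpolation=cv2.INTER_CUBIC)
B=cv2.resize(b[145:255,195:330],None,fx=5.3,fy=5.3,interpolation=cv2.INTER_CUBIC)
cv2.imwrite("pics/a1.png",A);cv2.imwrite("pics/b1.png",B)
for n,C in(("scene",[(283,205),(374,245),(305,335),(207,285)]),("side",[(229,163),(318,172),(302,246),(209,234)])):
    print(n,[np.round(onz(n,p,.015),3).tolist() for p in C])
E
```

```text
scene [[0.452, 0.051, 0.015], [0.714, 0.088, 0.015], [0.741, -0.216, 0.015], [0.485, -0.259, 0.015]]
side [[0.774, -0.217, 0.015], [0.476, -0.266, 0.015], [0.433, 0.056, 0.015], [0.706, 0.098, 0.015]]
```

View pics/a1.png

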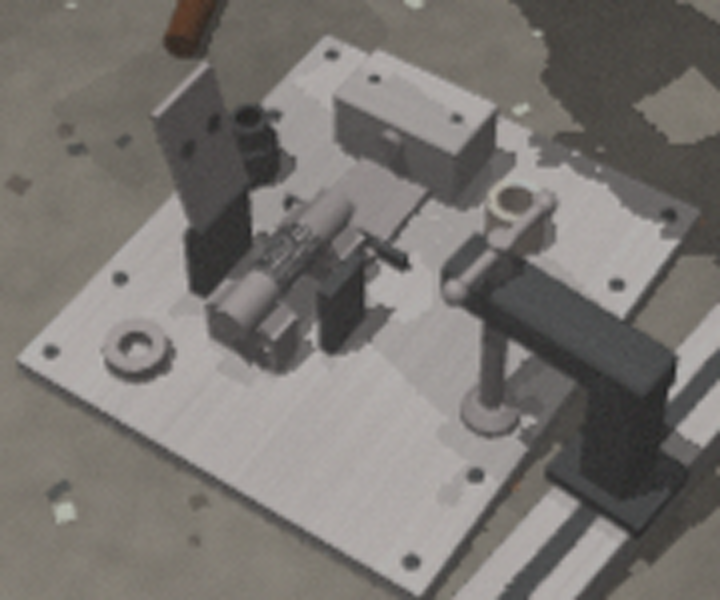

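View pics/b1.png

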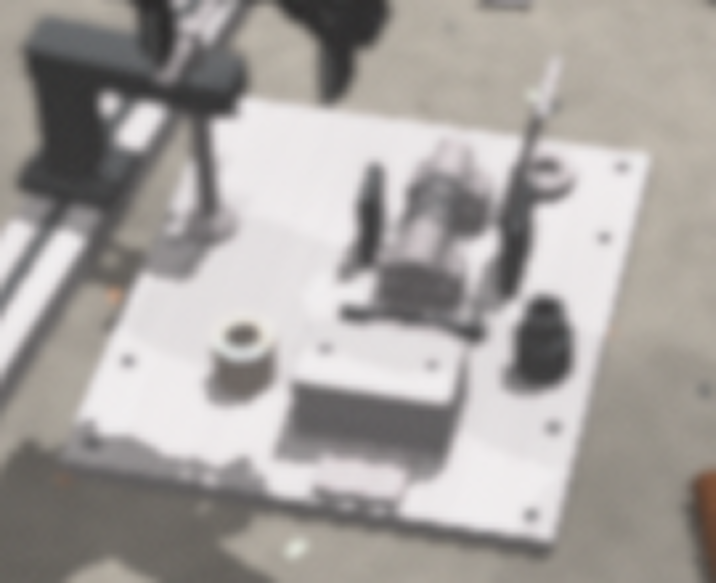

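```bash
python3 - <<'E'
from h import *
S=lambda x,y:((x+.5)/4-.5+200,(y+.5)/4-.5+195)
D=lambda x,y:((x+.5)/5.3-.5+195,(y+.5)/5.3-.5+145)
pts={"c-250,200":(S(330,38),D(550,545)),"c30,200":(S(697,213),D(65,460)),"c-250,-120":(S(20,362),D(650,153)),
"stopNearOut":(S(377,50),D(455,405)),"stopFarOut":(S(497,105),D(292,385)),"stopNearIn":(S(334,97),D(466,363)),
"flapEdgeMid":(S(181,89),D(550,80)),"flapEdge+":(S(207,65),D(540,105)),"flapEdge-":(S(155,113),D(557,58))}
W={k:tri([ray("scene",a),ray("side",b)]) for k,(a,b) in pts.items()}
for k,(x,e) in W.items():print(k,np.round(x*1000,1),"miss",np.round(np.array(e)*1000,1))
# plate pose from corners: scene 4 corners + side 3 on z=.015
M=[(-250,200),(30,200),(30,-120),(-250,-120),(-250,200),(30,200),(-250,-120)]
P=[onz("scene",S(*p),.015) for p in[(330,38),(697,213),(425,597),(20,362)]]+[onz("side",D(*p),.015) for p in[(550,545),(65,460),(650,153)]]
m=np.array(M)/1e3;p=np.array(P)[:,:2];mc,pc=m.mean(0),p.mean(0)
H=(m-mc).T@(p-pc);U,_,V=np.linalg.svd(H);R=V.T@U.T;t=pc-R@mc
print("yaw",np.degrees(np.arctan2(R[1,0],R[0,0])),"t",t*1000);print("res",np.round((p-(m@R.T+t))*1000,1).tolist())
np.savez("plate.npz",R=R,t=t)
pf=lambda w:np.round(R.T@(w[:2]-t)*1000,1)
for k,(x,e) in W.items():print(k,"plate",pf(x),round(x[2]*1000,1))
for n,q in(("socket_base",D(540,375)),("bushing_base",D(242,385)),("ring",D(550,180)),("clamp pad",D(205,222))):print(n,pf(onz("side",q,.02)))
print("clamp pad scene",pf(onz("scene",S(490,410),.02)),"socket",pf(onz("scene",S(257,170),.02)))
E
```

```text
c-250,200 [443.1  58.3   7.2] miss [0.3 0.3]
c30,200 [717.7  85.2   9.2] miss [1. 1.]
c-250,-120 [ 477.7 -261.4   11.5] miss [1. 1.]
stopNearOut [508.9  26.5  63.7] miss [0.9 0.9]
stopFarOut [596.9  38.2  62.9] miss [1.1 1.1]
stopNearIn [512.8 -14.7  56. ] miss [2.6 2.6]
flapEdgeMid [ 506.8 -138.9  161.3] miss [0.2 0.2]
flapEdge+ [ 505.7 -116.4  161.7] miss [0.2 0.2]
flapEdge- [ 508.5 -160.3  160.3] miss [1.1 1.1]
yaw 6.190108033972946 t [ 712.74995337 -114.8405526 ]
res [[5.3, -4.7], [-2.0, -7.0], [0.3, -0.2], [3.8, -1.4], [-1.1, 7.7], [-5.2, 2.9], [-1.1, 2.7]]
c-250,200 plate [-249.4  201.2] 7.2
c30,200 plate [ 26.4 198.3] 9.2
c-250,-120 plate [-249.4 -120.4] 11.5
stopNearOut plate [-187.4  162.5] 63.7
stopFarOut plate [-98.7 164.6] 62.9
stopNearIn plate [-187.9  121.1] 56.0
flapEdgeMid plate [-207.3   -1.7] 161.3
flapEdge+ plate [-206.1   20.8] 161.7
flapEdge- plate [-208.   -23.1] 160.3
socket_base [-221.5   89.3]
bushing_base [-57.4 132.1]
ring [-195.6  -74.3]
clamp pad [1.1 5.8]
clamp pad scene [-1.1 -3.3] socket [-215.1   70.2]
```

Of the shaft-like pieces, brown (250,192), green (108,274) and purple (330,181) are ruled out by colour. The large grey one on the bench (177,240) is bigger than the grey knurled one in the V-blocks (275,262), so the latter is the shaft, and the crop confirms it lies there.

Measured values:
- **Plate:** origin at (0.713, -0.115), yaw 6.2°. The clamp pad maps back to about (0,0), which checks.
- **End stop:** outer face at plate y ≈ 163 mm, so it is about 50 mm open.
- **Flap:** leaning back, at about 1.8 rad.

Next I close the fingers and go above the push side.

Emit:
carry_out(
  targets=[
    [[3,-3,0,0,0,-3,0],[6.7,-7.3,0,0,0,-6.2,0],[6.7,-7.3,0,0,0,-6.2,0],[6.7,-7.3,0,0,0,-6.2,0],[6.7,-7.3,0,0,0,-6.2,0],[6.7,-7.3,0,0,0,-6.2,0]],
  ],
)

```text
t: 0.6
tcp_pos: [0.5531, 0.0666, 0.2505]
tool_rot: [0.668, 0.744, 0.0, 0.001]
force: [0.8, 0.8, 1.1]
finger_gap: 0.145
gripper_force: 0.0
```

```bash
python3 - <<'E'
from h import *
z=np.load("plate.npz");R,t=z["R"],z["t"]
s=manip.sense();print(s["t"],s["tcp_pos"],R.T@(s["tcp_pos"][:2]-t)*1000,s["finger_gap"],s["force"])
i=cams.camera_info("wrist")
im=cams.snapshot("wrist");cv2.imwrite("pics/w1.png",cv2.cvtColor(im,cv2.COLOR_RGB2BGR))
# prediction of push face top edge corners (y=163,z=70) and fingertip
for P in((-185,163,70),(-95,163,70),(-185,113,70),(-95,113,70)):
    w=R@(np.array(P[:2])/1e3)+t;print(P,np.round(proj("wrist",[*w,P[2]/1e3],i)))
E
```

```text
0.6 [0.55313589 0.06657249 0.25050545] [-139.12209835  197.56615242] 0.14524422148499302 [0.80588792 0.83642825 1.12810031]
(-185, 163, 70) [237. 227.]
(-95, 163, 70) [322. 227.]
(-185, 113, 70) [239. 270.]
(-95, 113, 70) [321. 270.]
```

View pics/w1.png

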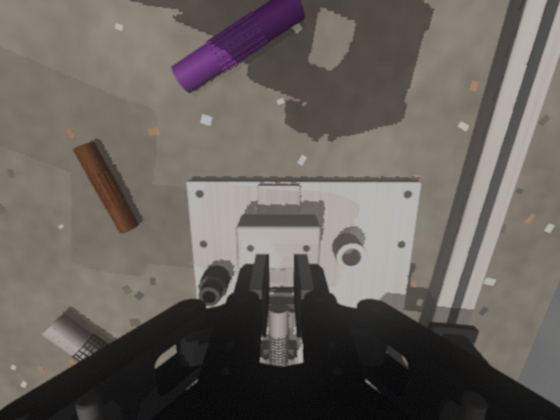

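The wrist view shows the end stop's outer top edge at row ~228, columns 238–320. That matches the prediction (237–322, 227), the tool is square to it and the space in front is free. I'll descend beside it.

Emit:
carry_out(
  targets=[
    [[0,0,3.5,0,0,0,0],[0,0,7,0,0,0,0],[0,0,10.5,0,0,0,0],[0,0,14,0,0,0,0],[0,0,16.5,0,0,0,0],[0,0,18,0,0,0,0],[0,0,18,0,0,0,0],[0,0,18,0,0,0,0]],
  ],
)

```text
t: 1.32
tcp_pos: [0.5526, 0.0662, 0.0693]
tool_rot: [0.668, 0.744, -0.0, -0.0]
force: [-0.6, 0.4, -0.1]
finger_gap: 0.003
gripper_force: 0.0
```

```bash
python3 - <<'E'
from h import *
for n in("scene","side"):
    im=cams.snapshot(n);cv2.imwrite(f"pics/{n}2.png",cv2.cvtColor(im,cv2.COLOR_RGB2BGR))
a=cv2.imread("pics/scene2.png");b=cv2.imread("pics/side2.png")
A=cv2.resize(a[150:300,220:380],(400,375),interpolation=cv2.INTER_CUBIC);B=cv2.resize(b[120:270,185:345],(400,375),interpolation=cv2.INTER_CUBIC)
cv2.imwrite("pics/d2.png",np.hstack([A,B]));s=manip.sense();print(s["t"],s["tcp_pos"],s["force"],s["finger_gap"])
E
```

```text
1.4167 [0.55354228 0.06645014 0.07116218] [ 0.71324063 -0.62927861  0.79278328] 0.0014220768831966185
```

View pics/d2.png

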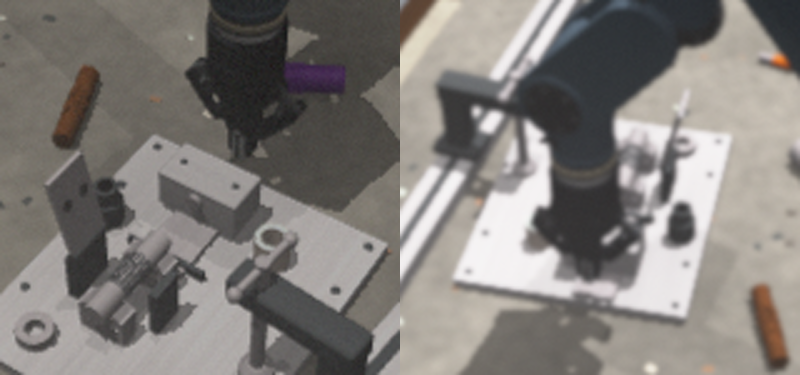

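The fingers are beside the outer face at (240,150) in the left view, above the guide and clear of the bushing. Now I push gently.

Emit:
carry_out(
  targets=[
    [[-0.7,0,0,0,0,0,0],[-1.2,0,0,0,0,0,0],[-1.6,0,0,0,0,0,0],[-2.0,0,0,0,0,0,0],[-2.4,0,0,0,0,0,0],[-2.8,0,0,0,0,0,0],[-3.2,0,0,0,0,0,0],[-3.6,0,0,0,0,0,0],[-4.0,0,0,0,0,0,0],[-4.4,0,0,0,0,0,0],[-4.8,0,0,0,0,0,0],[-5.2,0,0,0,0,0,0]],
  ],
)

```text
t: 2.42
tcp_pos: [0.5576, 0.015, 0.0703]
tool_rot: [0.668, 0.744, -0.0, -0.0]
force: [-0.3, 2.4, 1.0]
finger_gap: 0.003
gripper_force: 1.1
```

Emit:
carry_out(
  targets=[
    [[-0.3,0,0,0,0,0,0],[-0.5,0,0,0,0,0,0],[-0.7,0,0,0,0,0,0],[-0.9,0,0,0,0,0,0],[-1.0,0,0,0,0,0,0],[-1.0,0,0,0,0,0,0]],
  ],
)

```text
t: 2.92
tcp_pos: [0.5586, 0.0051, 0.0702]
tool_rot: [0.668, 0.744, -0.0, 0.0]
force: [-0.0, 0.3, -0.1]
finger_gap: 0.005
gripper_force: 0.2
```

Emit:
carry_out(
  targets=[
    [[-0.2,0,0,0,0,0,0],[-0.4,0,0,0,0,0,0],[-0.5,0,0,0,0,0,0],[-0.6,0,0,0,0,0,0],[-0.6,0,0,0,0,0,0]],
  ],
)

```text
t: 3.33
tcp_pos: [0.5593, -0.0008, 0.0702]
tool_rot: [0.668, 0.744, -0.0, -0.0]
force: [-1.0, 0.9, -0.1]
finger_gap: 0.001
gripper_force: 0.6
```

Emit:
carry_out(
  targets=[
    [[-0.1,0,0,0,0,0,0],[-0.2,0,0,0,0,0,0],[-0.2,0,0,0,0,0,0]],
  ],
)

```text
t: 3.58
tcp_pos: [0.5595, -0.0027, 0.0702]
tool_rot: [0.668, 0.744, -0.0, -0.0]
force: [0.1, 1.5, 0.4]
finger_gap: -0.003
gripper_force: 0.7
```

Emit:
carry_out(
  targets=[
    [[-0.1,0,0,0,0,0,0],[-0.2,0,0,0,0,0,0],[-0.2,0,0,0,0,0,0]],
  ],
)

```text
t: 3.83
tcp_pos: [0.5597, -0.0047, 0.0703]
tool_rot: [0.668, 0.744, -0.0, -0.0]
force: [-0.5, 1.6, -0.7]
finger_gap: -0.005
gripper_force: 0.9
```

Emit:
carry_out(
  targets=[
    [[-0.1,0,0,0,0,0,0],[-0.2,0,0,0,0,0,0],[-0.2,0,0,0,0,0,0]],
  ],
)

```text
t: 4.08
tcp_pos: [0.5597, -0.0048, 0.0703]
tool_rot: [0.668, 0.744, 0.001, -0.001]
force: [0.9, 9.2, 0.3]
finger_gap: -0.001
gripper_force: 4.3
```

Emit:
carry_out(
  targets=[
    [[-0.1,0,0,0,0,0,0],[-0.2,0,0,0,0,0,0],[-0.2,0,0,0,0,0,0]],
  ],
)

```text
t: 4.33
tcp_pos: [0.5597, -0.0049, 0.0703]
tool_rot: [0.669, 0.743, 0.002, -0.002]
force: [1.1, 14.8, 1.6]
finger_gap: 0.002
gripper_force: 7.5
```

The slide is at its rigid stop: the TCP stalled at plate y ≈ 125 mm, so with the 11 mm half-finger the face is at 114 mm as specified, with only about 15 N. Next I back off, rise and go round behind the flap.

Emit:
carry_out(
  targets=[
    [[0.4,0,0,0,0,0,0],[1.5,0,0,0,0,0,0],[2.5,0,0,0,0,0,0],[2.5,0,-3.5,0,0,0,0],[2.5,0,-7,0,0,0,0],[2.5,0,-10.5,0,0,0,0],[2.5,0,-14,0,0,0,0],[2.5,0,-18,0,0,0,0],[2.5,0,-18,0,0,0,0]],
  ],
)

```text
t: 5.08
tcp_pos: [0.5619, 0.016, 0.2583]
tool_rot: [0.668, 0.744, 0.004, 0.007]
force: [0.2, 0.0, -0.1]
finger_gap: -0.002
gripper_force: 0.0
```

Emit:
carry_out(
  targets=[
    [[-2,-2.5,0,0,0,0,0],[-4.5,-5,0,0,0,0,0],[-7,-7.5,0,0,0,0,0],[-9.5,-10,0,0,0,0,0],[-12,-11,0,0,0,0,0],[-14.6,-11,0,0,0,0,0],[-14.6,-11,0,0,0,0,0],[-14.6,-11,0,0,0,0,0]],
  ],
)

```text
t: 5.75
tcp_pos: [0.4639, -0.1417, 0.2503]
tool_rot: [0.669, 0.743, -0.0, 0.0]
force: [-0.5, -0.2, -0.2]
finger_gap: 0.003
gripper_force: 0.0
```

```bash
python3 - <<'E'
from h import *
z=np.load("plate.npz");R,t=z["R"],z["t"]
s=manip.sense();print(s["t"],s["tcp_pos"],R.T@(s["tcp_pos"][:2]-t)*1000,s["finger_gap"],s["force"],s["q"])
for n in("scene","side"):
    im=cams.snapshot(n);cv2.imwrite(f"pics/{n}3.png",cv2.cvtColor(im,cv2.COLOR_RGB2BGR))
a=cv2.imread("pics/scene3.png");b=cv2.imread("pics/side3.png")
A=cv2.resize(a[150:300,220:380],(400,375),interpolation=cv2.INTER_CUBIC);B=cv2.resize(b[120:270,185:345],(400,375),interpolation=cv2.INTER_CUBIC)
cv2.imwrite("pics/d3.png",np.hstack([A,B]))
E
```

```text
5.75 [ 0.463932   -0.14171717  0.25030663] [-2.50265288e+02  1.09555707e-01] 0.002764250014488487 [-0.48517817 -0.15254893 -0.17679401] [-5.27247770e-01  3.40092345e-01  1.77527138e+00 -1.71644319e-04
  1.02565185e+00 -6.32700860e-01]
```

View pics/d3.png

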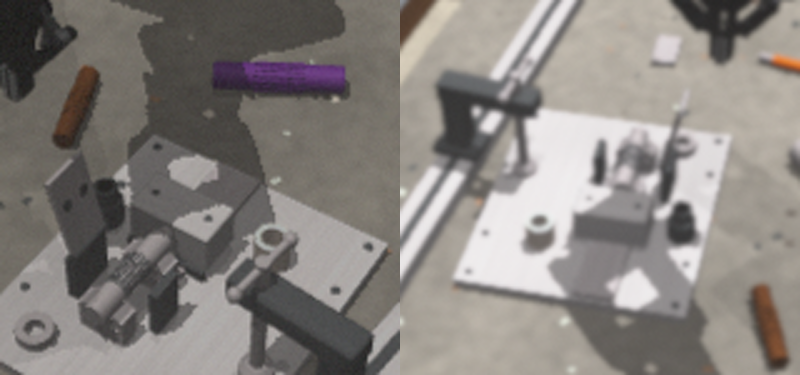

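The left panel shows the stop home, its nose by the shaft end, and the shaft undisturbed. The flap still leans back at (75,205), and the gripper is behind and above it. Next: descend, touch the flap slowly and bring it upright.

Emit:
carry_out(
  targets=[
    [[0,0,3,0,0,0,0],[0,0,6,0,0,0,0],[0,0,8.4,0,0,0,0],[0,0.5,8.4,0,0,0,0],[0,1.2,8.4,0,0,0,0],[0,1.6,8.4,0,0,0,0],[0,2.0,8.4,0,0,0,0],[0,2.4,8.4,0,0,0,0],[0,2.8,8.4,0,0,0,0],[0,3.2,8.4,0,0,0,0],[0,3.6,8.4,0,0,0,0],[0,4.0,8.4,0,0,0,0]],
  ],
)

```text
t: 6.85
tcp_pos: [0.5039, -0.1363, 0.1666]
tool_rot: [0.668, 0.744, -0.0, 0.0]
force: [-1.2, -0.6, 1.3]
finger_gap: 0.004
gripper_force: 0.8
```

Emit:
carry_out(
  targets=[
    [[0,0.4,0,0,0,0,0],[0,0.8,0,0,0,0,0],[0,1.3,0,0,0,0,0],[0,1.8,0,0,0,0,0],[0,2.2,0,0,0,0,0],[0,2.6,0.2,0,0,0,0],[0,3.0,0.3,0,0,0,0],[0,3.5,0.5,0,0,0,0],[0,4.0,0.7,0,0,0,0],[0,4.4,0.8,0,0,0,0],[0,4.4,0.8,0,0,0,0]],
  ],
)

```text
t: 7.77
tcp_pos: [0.5483, -0.1315, 0.1579]
tool_rot: [0.668, 0.744, 0.0, 0.0]
force: [-0.4, -0.2, -0.5]
finger_gap: -0.001
gripper_force: 0.0
```

Emit:
carry_out(
  targets=[
    [[0,0.5,0.3,0,0,0,0],[0,1.0,0.7,0,0,0,0],[0,1.5,1.1,0,0,0,0],[0,1.9,1.6,0,0,0,0],[0,2.4,2.1,0,0,0,0],[0,2.7,2.5,0,0,0,0],[0,3.0,3.0,0,0,0,0],[0,3.3,3.6,0,0,0,0],[0,3.5,4.1,0,0,0,0],[0,3.6,4.5,0,0,0,0],[0,3.6,4.5,0,0,0,0]],
  ],
)

```text
t: 8.68
tcp_pos: [0.5827, -0.1274, 0.1121]
tool_rot: [0.668, 0.744, -0.0, -0.001]
force: [0.1, -0.9, 0.0]
finger_gap: -0.004
gripper_force: 0.0
```

```bash
python3 - <<'E'
from h import *
s=manip.sense();print(s["t"],s["tcp_pos"],s["force"])
for n in("scene","side"):
    im=cams.snapshot(n);cv2.imwrite(f"pics/{n}4.png",cv2.cvtColor(im,cv2.COLOR_RGB2BGR))
a=cv2.imread("pics/scene4.png");b=cv2.imread("pics/side4.png")
A=cv2.resize(a[190:310,220:348],(400,375),interpolation=cv2.INTER_CUBIC);B=cv2.resize(b[120:270,185:345],(400,375),interpolation=cv2.INTER_CUBIC)
cv2.imwrite("pics/d4.png",np.hstack([A,B]))
E
```

```text
8.6833 [ 0.58269445 -0.12744546  0.11208568] [ 0.05837722 -0.91728463  0.01319555]
```

View pics/d4.png

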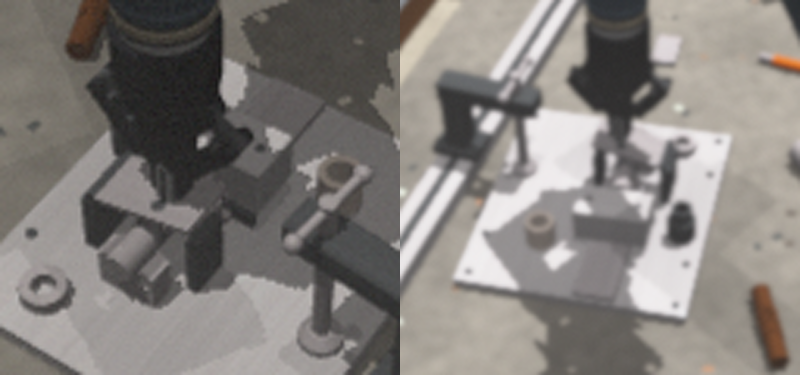

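The flap (left, 145,190) has swung over and is now slightly above the rest post, with the fingertips on top and the shaft in place below. I'll press it down slowly.

Emit:
carry_out(
  targets=[
    [[0,0,0.3,0,0,0,0],[0,0,0.5,0,0,0,0],[0,0,0.7,0,0,0,0],[0,0,0.9,0,0,0,0],[0,0,1.0,0,0,0,0],[0,0,1.1,0,0,0,0],[0,0,1.1,0,0,0,0]],
  ],
)

```text
t: 9.37
tcp_pos: [0.5831, -0.1278, 0.1021]
tool_rot: [0.668, 0.744, -0.0, -0.0]
force: [-0.1, 0.2, 0.4]
finger_gap: -0.002
gripper_force: 0.2
```

Emit:
carry_out(
  targets=[
    [[0,0,0.1,0,0,0,0],[0,0,0.2,0,0,0,0],[0,0,0.2,0,0,0,0]],
  ],
)

```text
t: 9.62
tcp_pos: [0.5832, -0.1277, 0.1002]
tool_rot: [0.668, 0.744, -0.0, -0.0]
force: [0.8, 0.2, 0.1]
finger_gap: -0.001
gripper_force: 0.3
```

Emit:
carry_out(
  targets=[
    [[0,0,0.1,0,0,0,0],[0,0,0.2,0,0,0,0],[0,0,0.2,0,0,0,0]],
  ],
)

```text
t: 9.87
tcp_pos: [0.5831, -0.1277, 0.0981]
tool_rot: [0.668, 0.744, -0.0, -0.0]
force: [0.4, -0.1, 0.4]
finger_gap: 0.001
gripper_force: 0.2
```

Emit:
carry_out(
  targets=[
    [[0,0,0.1,0,0,0,0],[0,0,0.15,0,0,0,0],[0,0,0.15,0,0,0,0]],
  ],
)

```text
t: 10.12
tcp_pos: [0.5832, -0.1277, 0.097]
tool_rot: [0.668, 0.744, -0.0, -0.0]
force: [0.2, 0.2, 3.2]
finger_gap: 0.001
gripper_force: 1.7
```

Emit:
carry_out(
  targets=[
    [[0,0,0.05,0,0,0,0],[0,0,0.1,0,0,0,0],[0,0,0.1,0,0,0,0]],
  ],
)

```text
t: 10.37
tcp_pos: [0.5832, -0.1277, 0.097]
tool_rot: [0.668, 0.744, 0.0, 0.0]
force: [-1.4, 0.5, 8.9]
finger_gap: -0.003
gripper_force: 4.5
```

It stalls at z = 0.097, which is the calculated shut height, and the force is rising. I'll press a bit more, hold, then lift off.

Emit:
carry_out(
  targets=[
    [[0,0,0.1,0,0,0,0],[0,0,0.2,0,0,0,0],[0,0,0.2,0,0,0,0],[0,0,0.2,0,0,0,0]],
  ],
)

```text
t: 10.7
tcp_pos: [0.5832, -0.1277, 0.0968]
tool_rot: [0.668, 0.744, 0.0, 0.0]
force: [-2.9, 2.8, 19.1]
finger_gap: 0.002
gripper_force: 9.7
```

Emit:
carry_out(
  targets=[
    [[0,0,-0.3,0,0,0,0],[0,0,-1.5,0,0,0,0],[0,0,-4,0,0,0,0],[0,0,-8,0,0,0,0],[0,0,-12,0,0,0,0],[0,-4,-15,0,0,0,0],[0,-8,-16,0,0,0,0],[0,-10,-16,0,0,0,0],[0,-10,-16,0,0,0,0]],
  ],
)

```text
t: 11.45
tcp_pos: [0.4783, -0.1374, 0.2548]
tool_rot: [0.668, 0.744, -0.001, -0.002]
force: [0.4, 1.2, -0.5]
finger_gap: -0.002
gripper_force: 0.0
```

```bash
python3 - <<'E'
from h import *
s=manip.sense();print(s["t"],s["tcp_pos"],s["force"])
for n in("scene","side"):
    im=cams.snapshot(n);cv2.imwrite(f"pics/{n}5.png",cv2.cvtColor(im,cv2.COLOR_RGB2BGR))
a=cv2.imread("pics/scene5.png");b=cv2.imread("pics/side5.png")
A=cv2.resize(a[190:310,220:348],(400,375),interpolation=cv2.INTER_CUBIC);B=cv2.resize(b[120:270,185:345],(400,375),interpolation=cv2.INTER_CUBIC)
cv2.imwrite("pics/d5.png",np.hstack([A,B]))
E
```

```text
11.45 [ 0.47828684 -0.13739853  0.25475665] [ 0.41386037  1.15386522 -0.46092548]
```

View pics/d5.png

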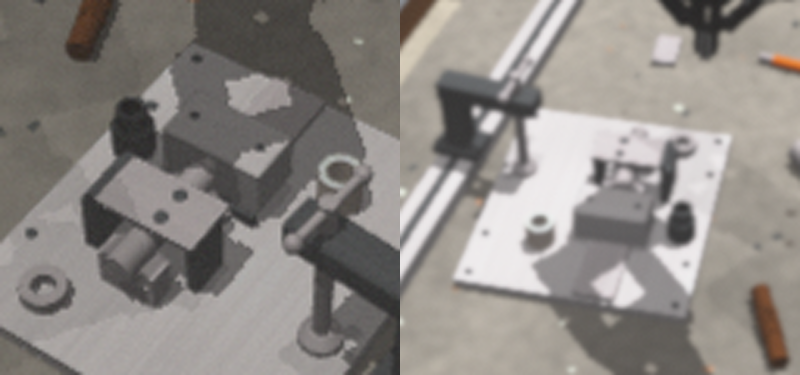

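The flap lies level over the shaft, with its far end at (225,205) on the rest post. The stop is home, the loose parts are unmoved and the gripper is clear.

```bash
python3 -c "
from station import sign_off
print(sign_off())"
```

```text
the job is handed in; nothing more can be done
None
```

The end stop is pushed home and the keeper flap is pressed shut over the shaft, with peak readings of about 15 N and 19 N; the last pictures show nothing else moved, and the job is handed in (no verdict was returned).

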